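# Twist the coolant strainer cup home, then prime and start the pump

### The arm

A 7-joint arm with a two-finger parallel gripper is mounted at the origin on a cart in front of the work surface, level with it; the furniture and walls round the work are solid. World frame = base frame: x ahead of the robot, y to its left, z up, the work surface at z = 0. Lengths are in m, angles in rad, forces in N, time in s.
With the tool pointing down it reaches from about 0.425 to 0.8 m from the base axis. Payload 8.3 kg.
Tool frame: the origin (TCP) lies at the centre of the arm's flange, where the gripper is bolted on; the fingertips stand 173 mm ahead of it and the grasp point (between the pads) lies 155 mm ahead of it; z points along the fingers, y is the line along which they close (so a half turn about z gives the same grasp; the last joint's range is limited). The gripper opens to 85 mm and grips with 20 to 120 N. Pads are 22 mm wide; open, the fingers measure 114 mm over their backs; the gripper's body (76 mm by 85 mm) begins 54 mm behind the grasp point. The pads swing forward as they close: fully open they stand 13 mm farther back than shut.
Start: joints at [-1.29, 0.383, 0.016, 1.37, -0.006, 1.388, -0.046], TCP at [0.211, 0.588, 0.405] pointing down, gripper open.
Joint ranges: [-2.95, 2.95], [-0.25, 2.06], [-1.52, 1.56], [0.18, 2.33], [-1.44, 4.58], [0.02, 2.06], [-3.01, 3.01]. Speed limits (rad/s): [2.39, 2.39, 3.01, 3.01, 3.14, 3.14, 3.14].

### API

Orientations are given as a rotation vector (axis times angle).
In Python, from station import arm gives the robot as it stands.
- The arm moves only by the shell command python3 -m inch 'ROWS' [OPENING]. ROWS is JSON, a list of rows, each an object of numbers: "dx", "dy", "dz": the shift along the tool's x, y, z in mm; "rx", "ry", "rz": the turn, a rotation vector about the tool's x, y, z in rad. In form: [{"dx": .., "dy": .., "dz": .., "rx": .., "ry": .., "rz": ..}, ...]. A call has exactly 5 rows; each row shifts and turns the commanded pose from where the row before left it, along the tool's axes as they then stand; what a row does not reach is not made up. A row lasts 1/8 s, in which the tool goes at most 62.5 mm and 10.7 degrees, less where a joint would pass 70% of its speed; a pose out of reach is approached as far as the arm can. A call is refused whole if a number of a shift passes 62.5 or a number of a turn 0.188, either way. A call with a gripper value outside its range is refused whole. OPENING is the finger opening in mm, from 0 to 85.4, set as the call begins (- or left out, the last holds). The fingers move at their own pace and stop on an object; the grip force is fixed at half the most. Time passes only in rows, so rows that do not move let the fingers close, or fill a call up. It gives the time, the measured TCP pose, the force, the opening and the grip force at its end, in the units of the state.
- arm.observe(): the state, without advancing time (a new reading comes with each control period).
- arm.get_image(name): name is "scene" or "top" or "wrist"; returns (picture, depth): 420x560x3 uint8, blue, green, red; 420x560 float32, m along the optical axis (not along the pixel's ray), 0 where there is no reading.
- arm.camera_info(name): a dict with "fx", "fy", "cx", "cy" (pixels), "rvec" (rotation vector, rad) and "tvec" (3), from world to camera coordinates, as OpenCV has them; the wrist camera has in their place "mount" (4x4, takes a point from camera to tool coordinates, whose origin is the TCP and whose axes are the flange's). Camera axes: x right, y down, z forward; pixel columns grow to the right and rows downward; lengths in m; the calibration is good to about 2 mm. A picture is of the moment at which its call begins: read the wrist's pose just before it. camera_info takes no time and is no camera call.
- arm.sign_off(): hands the job in; it is judged then, once.
Trained networks look in the newest picture that a camera, given by its name, has taken for a name from the list of things; names that differ only in an ending like _2 or _b are one class to them, and where a whole thing is asked for, a point or a joint stands for the part that bears it (a point fixed in the world has none). Each returns a list of dicts, best first, with "confidence" (0 to 1); they miss things now and then, are a little off and sometimes report something else, mostly with a low value. They report only what shows in the picture. A call takes as long as a camera call. They do not tell look-alikes from the thing itself.
- arm.silhouettes(query, camera): "region" (420x560 bool, what is visible of it) and "rect" ([left, top, right, bottom] in pixels, round what is visible of it).
- arm.spot_point(query, camera): "centre" ([row, column] in pixels: a listed point, or the origin of a listed thing).
The state is a dict: "time": time; "joint_positions": joint angles; "joint_velocities": joint speeds; "joint_efforts": joint torques, N m; "tool_pos": TCP position; "ee_rot": TCP orientation; "force": force on the tool from outside, world axes, zero at the start; "wrist_torque": the same for the moment, N m; "gripper_width": finger opening in m; "finger_force": force on a finger pad.
Only numpy, scipy, OpenCV 4.12 (cv2) and the standard library are available. Lean on these libraries where they do the work, as an engineer would, in place of code of your own. Each camera call takes 0.05 s, during which the arm holds its last target. There are 200 camera calls.

### The job

Put the orange strainer cup upright into the blue filter socket of the coolant unit and twist it down, pressing only lightly because it is a tight friction fit, until it bottoms out with its collar flush on the metal stop ring and you feel it press there with 10 to 30 N (never push with more than about 40 N); then let go. Only then press the yellow prime button all the way down and release it, then the green start button likewise, leaving the red stop button and the loose pipe pieces alone.

Things in the scene. Friction and masses are not known exactly. Their poses are not given: they have to be found in the camera images.
- cup: orange strainer cup, loose, upright on the table, 0.15-0.31 kg. Origin: centre of its underside, z up its axis. Steel spigot 44 mm across from 0 to 40 mm (lowest 5 mm tapers to 38), orange collar 60 mm across from 40 to 46 mm, then the ribbed round grip 48 mm across up to 91 mm, open at the top. Grip it from above across the ribbed part, some 72 mm above the origin, any yaw, at about 100 N
- cup_collar (a point): point on the cup's axis at the underside of its collar, 40 mm above the cup's origin; home is a hard stop: the collar lands flat on the stop ring, 1 to 12 mm above socket_mouth
- socket: blue filter socket, fixed: a block 100 x 100 x 56 mm, steel foot plate 134 mm long in its x, brass stub on its +y side. Origin: centre of its underside. Round bore 50 mm across, 46 deep; four black sprung rubber shoes clamp the spigot in rows 8 and 20 mm below the block's top. Round the mouth an aluminium stop ring, 70 mm across, stands 1 to 12 mm above the block: its setting is not known
- cage (a joint): how far (m) the sprung cage that carries the four shoes in the socket has been pushed down by the cup: 0 up to 20 N of push, then 1 mm for each 10 N more; springs back. Past 0.002 (about 40 N) it is damaged
- socket_mouth (a point): centre of the bore at the block's top, 56 mm above the table; z up. A straight push needs over 40 N, which damages the cage; turning back and forth while sinking (0.2 rad or more per mm) needs 5-25 N (most at entry) and up to 1.5 N m. Bottomed out, the push rises above 10 N and the cup sinks no further; friction keeps it there when let go
- switch_box: grey switch box of the pump, fixed, 80 mm (x) x 190 mm (y) x 40 mm high, origin at the centre of its underside; three push buttons stand in a row along its y, 55 mm apart, in any order
- prime_button (a joint): travel of the yellow (prime) push button, 0 released to 0.006 m fully down; a spring pushes it back (1.5 N at first touch, 5 N fully down); it counts as pressed beyond 0.004
- prime_button_top (a point): centre of the top face of the yellow (prime) button, a round cap 28 mm across, 22.5 mm above the lid of the switch box; pressed straight down
- start_button (a joint): travel of the green (start) push button, 0 released to 0.006 m fully down; a spring pushes it back (1.5 N at first touch, 5 N fully down); it counts as pressed beyond 0.004
- start_button_top (a point): centre of the top face of the green (start) button, a round cap 28 mm across, 22.5 mm above the lid of the switch box; pressed straight down
- stop_button (a joint): travel of the red (stop) push button, 0 released to 0.006 m fully down; a spring pushes it back (1.5 N at first touch, 5 N fully down); it counts as pressed beyond 0.004
- stop_button_top (a point): centre of the top face of the red (stop) button, a round cap 28 mm across, 22.5 mm above the lid of the switch box; pressed straight down
- pipe_elbow: loose light-grey pipe elbow, 68 x 68 x 42 mm, a bystander; origin at the centre of its underside
- pipe_offcut: loose short grey pipe ring, 42 mm across and 20 mm high, a bystander; origin at the centre of its underside
Things that resemble listed ones, but are neither listed nor needed, are in the scene too. Of the things that look like the cup, take the one that is farthest from the robot's base at the start.

How it is judged:
By the outcome, as a careful person would: the job done as asked, in the order asked, and still so for the second after the job is handed in, with the robot touching nothing.
It also fails if it takes over 72 s, if anything falls off the work surface, if the arm or the gripper's body presses on something with over 40 N, if the wrist force passes 120 N, or if a joint passes its speed limit or range.

## Working session

There is one attempt and no reset: what is moved stays moved. The work goes in short steps, Python scripts to look and compute and a shell command to move; the robot and the scene stay as the last step left them, time stands still between calls to the robot, and variables do not carry over. Pictures are saved under pics/ and viewed, at most 10 in all, crops included, and the job is handed in when it is done.

```bash
mkdir -p pics; ls; cat > h.py <<'E'
import numpy as np, cv2
from station import arm
from scipy.spatial.transform import Rotation as R
def cam(n):
    """returns picture, depth, K-info, T world<-cam"""
    i=arm.camera_info(n)
    T=np.eye(4)
    if n=="wrist":
        s=arm.observe(); T[:3,:3]=R.from_rotvec(s["ee_rot"]).as_matrix(); T[:3,3]=s["tool_pos"]
        T=T@np.array(i["mount"])
    else:
        r=R.from_rotvec(np.ravel(i["rvec"])).as_matrix(); T[:3,:3]=r.T; T[:3,3]=-r.T@np.ravel(i["tvec"])
    p,d=arm.get_image(n)
    return p,d,i,T
def ray(px,i,T,z):
    """pixel (row,col) to the plane at world height z"""
    v=T[:3,:3]@np.array([(px[1]-i["cx"])/i["fx"],(px[0]-i["cy"])/i["fy"],1]); o=T[:3,3]
    return o+v*(z-o[2])/v[2]
def cloud(d,i,T):
    r,c=np.indices(d.shape)
    P=np.stack([(c-i["cx"])/i["fx"]*d,(r-i["cy"])/i["fy"]*d,d],-1)
    return P@T[:3,:3].T+T[:3,3]
E
python3 - <<'E'
from h import *
s=arm.observe(); print(s["time"],s["tool_pos"],s["ee_rot"],s["force"],s["gripper_width"])
for n in ["top","scene"]:
    p,d,i,T=cam(n); cv2.imwrite(f"pics/{n}0.png",p); W=cloud(d,i,T); print(n,T[:3,3])
    for q in ["cup","socket","switch_box","pipe_elbow","pipe_offcut"]:
        for o in arm.silhouettes(q,n)[:4]:
            m=o["region"]&(d>0); P=W[m]; 
            if len(P): print(q,round(o["confidence"],2),np.round(o["rect"]),np.round(np.median(P,0),3),"ztop",np.round(np.percentile(P[:,2],95),3))
    for q in ["socket_mouth","prime_button_top","start_button_top","stop_button_top"]:
        z=.056 if q[1]=="o" else .0625
        for o in arm.spot_point(q,n)[:2]: print(q,round(o["confidence"],2),np.round(o["centre"]),np.round(ray(o["centre"],i,T,z),3))
E
```

```text
pics
0.0 [0.21054706 0.58828878 0.40367736] [-5.37223659e-01 -3.09498070e+00  3.02426314e-03] [ 0.35038788  0.35695711 -1.30818537] 0.08564683490068672
top [ 0.29516553 -0.0778757   0.99447538]
cup 0.78 [191. 245. 221. 270.] [0.377 0.094 0.05 ] ztop 0.092
cup 0.77 [241. 239. 270. 264.] [ 0.392 -0.013  0.049] ztop 0.092
cup 0.72 [370. 212. 406. 242.] [ 0.444 -0.314  0.051] ztop 0.092
switch_box 0.7 [281. 163. 338. 222.] [ 0.522 -0.142  0.056] ztop 0.062
switch_box 0.68 [144. 188. 227. 225.] [0.488 0.147 0.041] ztop 0.046
pipe_elbow 0.95 [348. 246. 374. 285.] [ 0.361 -0.254  0.039] ztop 0.044
pipe_offcut 0.49 [281. 256. 300. 276.] [ 0.376 -0.085  0.019] ztop 0.023
socket_mouth 0.56 [186. 312.] [ 0.537 -0.144  0.056]
prime_button_top 0.58 [200. 185.] [0.504 0.143 0.062]
start_button_top 0.7 [202. 185.] [0.499 0.142 0.062]
start_button_top 0.51 [203. 159.] [0.498 0.202 0.062]
stop_button_top 0.5 [201. 206.] [0.502 0.095 0.062]
stop_button_top 0.42 [210. 188.] [0.483 0.137 0.062]
scene [-0.29491895 -0.50648007  0.64379157]
cup 0.88 [178. 195. 200. 240.] [0.361 0.08  0.06 ] ztop 0.088
cup 0.83 [364. 235. 393. 281.] [ 0.426 -0.321  0.06 ] ztop 0.089
cup 0.63 [222. 202. 247. 251.] [ 0.375 -0.023  0.059] ztop 0.089
switch_box 0.68 [165. 177. 245. 215.] [0.467 0.117 0.037] ztop 0.041
pipe_elbow 0.82 [320. 263. 349. 298.] [ 0.35  -0.265  0.035] ztop 0.041
pipe_offcut 0.66 [248. 249. 273. 272.] [ 0.36  -0.098  0.01 ] ztop 0.019
socket_mouth 0.88 [207. 317.] [ 0.532 -0.145  0.056]
prime_button_top 0.42 [177. 200.] [0.511 0.157 0.062]
start_button_top 0.65 [177. 179.] [0.485 0.204 0.062]
stop_button_top 0.5 [184. 221.] [0.504 0.092 0.062]
```

View pics/top0.png

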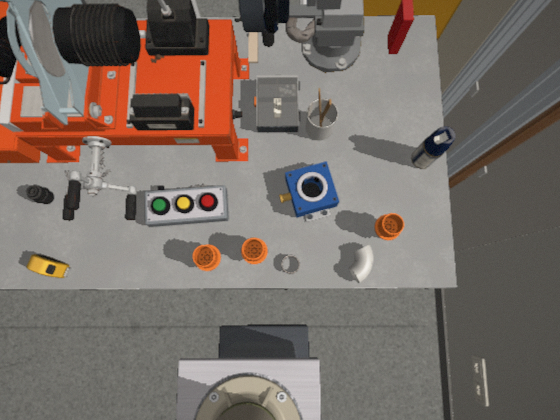

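```bash
python3 - <<'E'
import cv2,numpy as np
a=cv2.imread("pics/top0.png")[330:420,180:300]; b=cv2.imread("pics/scene0.png")[330:420,200:320]
cv2.imwrite("pics/crop1.png",cv2.resize(np.hstack([a,b]),None,fx=3.3,fy=3.3,interpolation=cv2.INTER_CUBIC))
E
```

```text
(no output)
```

View pics/crop1.png

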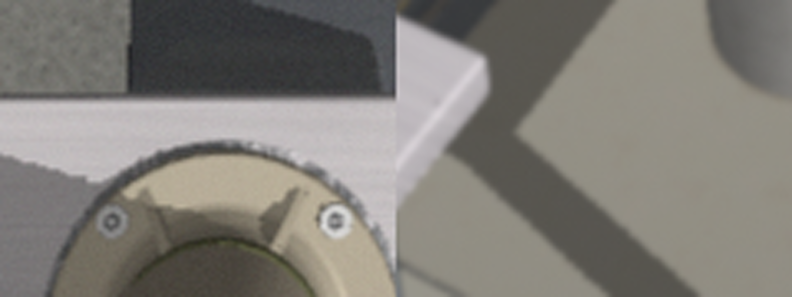

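The cup crop missed: I read the rects as rows and columns, but they are [left, top, right, bottom]. The cup look-alikes are at (col, row) (207,257), (254,250) and (390,226). Their base distances are about 0.39, 0.39 and 0.54 m, so (390,226) is the one. The buttons are green (160,205), yellow (183,203) and red (208,201), and the socket is at (312,188).

```bash
python3 - <<'E'
from h import *
p,d,i,T=cam("top"); W=cloud(d,i,T)
W[d<=0]=np.nan
cv2.imwrite("pics/crop2.png",cv2.resize(p[130:290,130:430],None,fx=2.6,fy=2.6,interpolation=cv2.INTER_CUBIC))
def blob(x,y,r,z0,z1):
    m=(np.hypot(W[...,0]-x,W[...,1]-y)<r)&(W[...,2]>z0)&(W[...,2]<z1); return W[m]
for x,y in [(.444,-.314)]:
    P=blob(x,y,.05,.082,.1); c,r=cv2.minEnclosingCircle(P[:,:2].astype(np.float32)); print("cup",c,r,P[:,2].mean(),len(P), np.hypot(*c),np.arctan2(c[1],c[0]))
P=blob(.535,-.145,.036,.05,.08); P=P; c,r=cv2.minEnclosingCircle(P[:,:2].astype(np.float32)); print("ring z pct",np.percentile(P[:,2],[5,25,50,75,95]),c,r)
P=blob(.535,-.145,.07,.05,.07); print("block z",np.percentile(P[:,2],[5,25,50,75,95]), cv2.minAreaRect(P[:,:2].astype(np.float32)))
for n,px in dict(green=(205,160),yellow=(203,183),red=(201,208)).items():
    w=ray(px,i,T,.0625); P=blob(w[0],w[1],.02,.056,.07); print(n,w,P.mean(0),len(P))
# max height along the arc per angle, for the tool envelope (radius .44-.62)
rr=np.hypot(W[...,0],W[...,1]); th=np.arctan2(W[...,1],W[...,0])
for a in np.arange(1.2,-.75,-.15):
    m=(abs(th-a)<.1)&(d>0); print(round(a,2),[round(float(np.nanmax(W[...,2][m&(rr>q)&(rr<q+.06)],initial=-1)),2) for q in np.arange(.4,.75,.06)])
E
```

```text
cup (0.4444243311882019, -0.314398854970932) 0.024817943572998047 0.08937347491271352 146 0.5443892230372619 -0.6156947806838993
ring z pct [0.05315762 0.05849908 0.060643   0.06215809 0.06384634] (0.5349214673042297, -0.145071879029274) 0.03607833757996559
block z [0.05350606 0.05591603 0.05734372 0.05931926 0.06277358] ((0.5367187261581421, -0.1433229148387909), (0.10122623294591904, 0.10028060525655746), 15.506790161132812)
green [0.49342653 0.19979982 0.0625    ] [0.4954294  0.20322053 0.06267824] 125
yellow [0.49779835 0.14781943 0.0625    ] [0.49922389 0.14897101 0.06277685] 121
red [0.50215075 0.09126349 0.0625    ] [0.50366322 0.0942776  0.06259244] 126
1.2 [-0.84, -0.83, -0.83, -0.83, -0.83, -0.83]
1.05 [-0.83, -0.84, 0.01, 0.01, 0.01, 0.01]
0.9 [0.0, 0.01, 0.07, 0.07, 0.01, 0.01]
0.75 [0.01, 0.01, 0.01, 0.12, 0.11, 0.07]
0.6 [0.01, 0.11, 0.23, 0.23, 0.23, 0.37]
0.45 [0.01, 0.11, 0.12, 0.23, 0.32, 0.4]
0.3 [0.1, 0.07, 0.07, 0.17, 0.36, 0.41]
0.15 [0.09, 0.07, 0.07, 0.22, 0.25, 0.4]
0.0 [0.1, 0.01, 0.01, 0.17, 0.17, 0.4]
-0.15 [0.1, 0.06, 0.07, 0.06, 0.2, 0.4]
-0.3 [0.01, 0.06, 0.07, 0.06, 0.2, 0.2]
-0.45 [0.03, 0.01, 0.06, 0.01, 0.01, 0.01]
-0.6 [0.05, 0.08, 0.1, 0.01, 0.01, 0.17]
```

View pics/crop2.png

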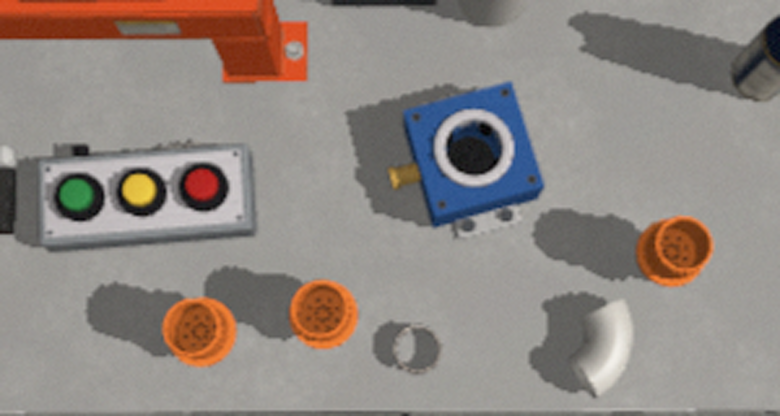

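The crop confirms it: the target is the right-hand orange cup at crop (675,248), beside the elbow, and its axis is at about (0.444, -0.314). I'll arc around the base with the tool y radial.

```bash
python3 -m inch '[{"dx":-30,"dy":-50,"dz":-20,"rz":0.055},{"dx":-30,"dy":-50,"dz":-20,"rz":0.055},{"dx":-30,"dy":-48,"dz":-20,"rz":0.06},{"dx":-60,"dy":-4,"rz":0.125},{"dx":-60,"dy":-4,"rz":0.125}]' 85
python3 -m inch '[{"dx":-60,"dy":-4,"rz":0.125},{"dx":-60,"dy":-4,"rz":0.125},{"dx":-60,"dy":-4,"rz":0.125},{"dx":-60,"dy":-4,"rz":0.125},{"dx":-60,"dy":-4,"rz":0.125}]'
cat >> h.py <<'E'
def st(goal=None,yaw=None):
    """state; goal: world TCP goal -> offset in tool axes (mm); yaw: angle wished for tool y -> rz"""
    s=arm.observe(); M=R.from_rotvec(s["ee_rot"]).as_matrix(); p=np.array(s["tool_pos"])
    a=np.arctan2(M[1,1],M[0,1])
    print("t",round(s["time"],2),"p",p.round(4),"r",round(np.hypot(*p[:2]),3),"th",round(np.arctan2(p[1],p[0]),3),"yaw",round(a,3),"tilt",M[:2,2].round(4),"F",np.round(s["force"],1),"j7",round(s["joint_positions"][6],2),"w",round(s["gripper_width"],4))
    if goal is not None: print("d",(M.T@(np.array(goal)-p)*1000).round(1))
    if yaw is not None: print("rz",round((a-yaw+np.pi)%(2*np.pi)-np.pi,3))
E
python3 -c "
from h import *
st([.444,-.314,.45],-.616)"
```

```text
t 1.05 p [0.2106 0.5884 0.4047] r 0.625 th 1.227 yaw 1.227 tilt [-0.0001 -0.    ] F [0.4 0.7 0.2] j7 -0.05 w 0.0852
d [-523.9 -771.   -45.3]
rz 1.843invalid input
invalid input
```

```bash
python3 -m inch '[{"dx":-30,"dy":-50,"dz":-20,"rx":0,"ry":0,"rz":0.055},{"dx":-30,"dy":-50,"dz":-20,"rx":0,"ry":0,"rz":0.055},{"dx":-30,"dy":-48,"dz":-20,"rx":0,"ry":0,"rz":0.06},{"dx":-60,"dy":-4,"dz":0,"rx":0,"ry":0,"rz":0.125},{"dx":-60,"dy":-4,"dz":0,"rx":0,"ry":0,"rz":0.125}]' 85
python3 -c "
from h import *
st([.444,-.314,.45],-.616)"
```

```text
time: 1.68
tool_pos: [0.3331, 0.3439, 0.4656]
ee_rot: [1.175, 2.913, 0.003]
force: [0.2, 0.5, 0.0]
gripper_width: 0.0847
finger_force: 0.0
t 1.68 p [0.3331 0.3439 0.4656] r 0.479 th 0.801 yaw 0.804 tilt [0.0011 0.0019] F [0.2 0.5 0. ] j7 -0.06 w 0.0847
d [-536.3 -396.9   14.4]
rz 1.42
```

```bash
python3 -m inch '[{"dx":-60,"dy":-4,"dz":0,"rx":0,"ry":0,"rz":0.125},{"dx":-60,"dy":-4,"dz":0,"rx":0,"ry":0,"rz":0.125},{"dx":-60,"dy":-4,"dz":0,"rx":0,"ry":0,"rz":0.125},{"dx":-60,"dy":-4,"dz":0,"rx":0,"ry":0,"rz":0.125},{"dx":-60,"dy":-4,"dz":0,"rx":0,"ry":0,"rz":0.125}]'
python3 -m inch '[{"dx":-60,"dy":-4,"dz":0,"rx":0,"ry":0,"rz":0.125},{"dx":-60,"dy":-4,"dz":0,"rx":0,"ry":0,"rz":0.125},{"dx":-60,"dy":-4,"dz":0,"rx":0,"ry":0,"rz":0.125},{"dx":-60,"dy":-4,"dz":0,"rx":0,"ry":0,"rz":0.125},{"dx":-60,"dy":-4,"dz":0,"rx":0,"ry":0,"rz":0.125}]'
python3 -c "
from h import *
st([.444,-.314,.38],-.616)"
```

```text
time: 2.3
tool_pos: [0.4722, 0.0822, 0.4648]
ee_rot: [2.015, 2.41, 0.001]
force: [1.6, 1.4, -0.8]
gripper_width: 0.0853
finger_force: 0.0
time: 2.92
tool_pos: [0.4312, -0.211, 0.4649]
ee_rot: [2.658, 1.673, 0.001]
force: [1.1, -0.2, -0.9]
gripper_width: 0.0851
finger_force: 0.0
t 2.92 p [ 0.4312 -0.211   0.4649] r 0.48 th -0.455 yaw -0.447 tilt [ 0.0007 -0.0002] F [ 1.1 -0.2 -0.9] j7 -0.03 w 0.0851
d [-87.4  56.   84.9]
rz 0.169
```

Next I go above the cup at TCP z 0.38, which puts the fingertips about 115 mm above its rim, and look with the wrist camera.

```bash
python3 -m inch '[{"dx":-30,"dy":18,"dz":28,"rx":0,"ry":0,"rz":0},{"dx":-30,"dy":18,"dz":28,"rx":0,"ry":0,"rz":0},{"dx":-27,"dy":20,"dz":29,"rx":0,"ry":0,"rz":0},{"dx":0,"dy":0,"dz":0,"rx":0,"ry":0,"rz":0.169},{"dx":0,"dy":0,"dz":0,"rx":0,"ry":0,"rz":0}]'
python3 - <<'E'
from h import *
p,d,i,T=cam("wrist"); cv2.imwrite("pics/w1.png",p); W=cloud(d,i,T); W[d<=0]=np.nan
m=(np.hypot(W[...,0]-.444,W[...,1]+.314)<.06)&(W[...,2]>.082)&(W[...,2]<.1); P=W[m]
c,r=cv2.minEnclosingCircle(P[:,:2].astype(np.float32)) if m.sum() else ((.444,-.314),0)
print(c,r,m.sum(),P[:,2].mean())
for o in arm.silhouettes("cup","wrist")[:2]: print(o["confidence"],o["rect"],d[o["region"]].min())
st([c[0],c[1],.38],-.616)
E
```

```text
time: 3.55
tool_pos: [0.4452, -0.312, 0.3794]
ee_rot: [-2.787, -1.449, 0.002]
force: [0.8, 1.2, 1.4]
gripper_width: 0.0849
finger_force: 0.0
(0.4433980882167816, -0.3173622786998749) 0.024640554562211037 971 0.08917686637683256
0.68 [249.0, 172.1, 313.6, 245.6] 0.0
t 3.65 p [ 0.4455 -0.3114  0.38  ] r 0.544 th -0.61 yaw -0.608 tilt [ 0.0006 -0.0001] F [ 0.1 -0.2  0.2] j7 0.17 w 0.0853
d [-6.1  1.6  0. ]
rz 0.008
```

View pics/w1.png

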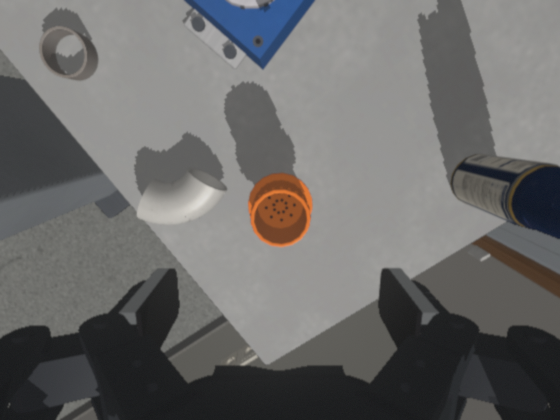

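The cup is at wrist pixel (280,210), clear of the elbow at (185,197). I'll correct by -6 mm in x and descend.

```bash
python3 -m inch '[{"dx":-6,"dy":2,"dz":40,"rx":0,"ry":0,"rz":0},{"dx":0,"dy":0,"dz":45,"rx":0,"ry":0,"rz":0},{"dx":0,"dy":0,"dz":40,"rx":0,"ry":0,"rz":0},{"dx":0,"dy":0,"dz":30,"rx":0,"ry":0,"rz":0},{"dx":0,"dy":0,"dz":0,"rx":0,"ry":0,"rz":0}]'
python3 -c "
from h import *
st([.4434,-.3174,.225])"
```

```text
time: 4.28
tool_pos: [0.4433, -0.3166, 0.2235]
ee_rot: [-2.782, -1.453, 0.002]
force: [-0.4, -0.1, 0.5]
gripper_width: 0.0852
finger_force: 0.0
t 4.28 p [ 0.4433 -0.3166  0.2235] r 0.545 th -0.62 yaw -0.608 tilt [-0.0027  0.002 ] F [-0.4 -0.1  0.5] j7 0.31 w 0.0852
d [-0.6  0.6 -1.6]
```

```bash
python3 -m inch '[{"dx":0,"dy":0,"dz":0,"rx":0,"ry":0,"rz":0},{"dx":0,"dy":0,"dz":0,"rx":0,"ry":0,"rz":0},{"dx":0,"dy":0,"dz":0,"rx":0,"ry":0,"rz":0},{"dx":0,"dy":0,"dz":0,"rx":0,"ry":0,"rz":0},{"dx":0,"dy":0,"dz":0,"rx":0,"ry":0,"rz":0}]' 30
```

```text
time: 4.9
tool_pos: [0.4439, -0.3182, 0.2266]
ee_rot: [2.786, 1.449, 0.003]
force: [-2.9, 2.3, 8.7]
gripper_width: 0.0465
finger_force: 60.2
```

```bash
python3 -m inch '[{"dx":0,"dy":0,"dz":-20,"rx":0,"ry":0,"rz":0},{"dx":0,"dy":0,"dz":-40,"rx":0,"ry":0,"rz":0},{"dx":0,"dy":0,"dz":-40,"rx":0,"ry":0,"rz":0},{"dx":20,"dy":0,"dz":-30,"rx":0,"ry":0,"rz":0},{"dx":40,"dy":-6,"dz":0,"rx":0,"ry":0,"rz":0}]'
python3 -m inch '[{"dx":40,"dy":-6,"dz":0,"rx":0,"ry":0,"rz":0},{"dx":35,"dy":-6,"dz":0,"rx":0,"ry":0,"rz":0},{"dx":20,"dy":-3,"dz":0,"rx":0,"ry":0,"rz":0},{"dx":0,"dy":0,"dz":0,"rx":0,"ry":0,"rz":0},{"dx":0,"dy":0,"dz":0,"rx":0,"ry":0,"rz":0}]'
python3 - <<'E'
from h import *
st([.535,-.145,.35])
p,d,i,T=cam("wrist"); cv2.imwrite("pics/w2.png",p); W=cloud(d,i,T); W[d<=0]=np.nan
s=arm.observe();M=R.from_rotvec(s["ee_rot"]).as_matrix(); L=(W-s["tool_pos"])@M
b,g,r=[p[...,k].astype(int) for k in range(3)]
org=(r>150)&(b<80)&(d<.3)&(d>0)&(abs(L[...,0])<.08)&(abs(L[...,1])<.06); P=L[org]; print("orange in tool frame z pct",np.percentile(P[:,2],[1,10,50,90,99]),len(P))
for z0,z1 in [(.125,.15),(.150,.17),(.17,.185),(.185,.2)]:
    q=P[(P[:,2]>z0)&(P[:,2]<z1)]
    if len(q): print(z0,q[:,0].min(),q[:,0].max(),q[:,1].min(),q[:,1].max())
for o in arm.spot_point("socket_mouth","wrist")[:2]: print(o, ray(o["centre"],i,T,.056))
E
```

```text
time: 5.52
tool_pos: [0.4726, -0.2674, 0.3591]
ee_rot: [2.786, 1.44, 0.006]
force: [1.3, 0.1, -1.8]
gripper_width: 0.0466
finger_force: 62.0
time: 6.15
tool_pos: [0.5146, -0.1805, 0.3551]
ee_rot: [2.788, 1.446, -0.0]
force: [0.2, -0.3, -2.1]
gripper_width: 0.0462
finger_force: 61.9
t 6.15 p [ 0.5146 -0.1805  0.3551] r 0.545 th -0.337 yaw -0.614 tilt [ 0.0001 -0.0009] F [ 0.2 -0.3 -2.1] j7 -0.1 w 0.0462
d [40.8 -3.8  5.1]
orange in tool frame z pct [0.13423403 0.13506402 0.17812637 0.18060141 0.18154393] 6514
0.125 -0.01886722273273201 0.02430305212241085 -0.023314409987007016 0.023196962545029984
0.15 -0.004700915746646936 0.016147737070096917 -0.020843562742176306 0.02506848933227879
0.17 -0.021383172008368076 0.029061975916651075 -0.029086079637007115 0.02781680638118909
```

View pics/w2.png

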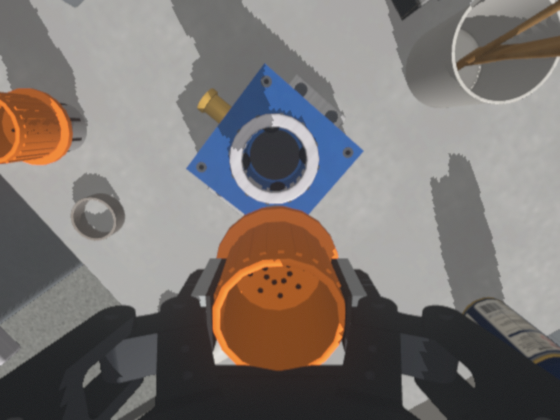

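The cup sits centred in the tool frame, with its origin 225.5 mm ahead of the TCP. The ring is fully visible around (275,158), so I'll measure it from here.

```bash
python3 - <<'E'
from h import *
p,d,i,T=cam("wrist"); W=cloud(d,i,T); W[d<=0]=np.nan
hsv=cv2.cvtColor(p,cv2.COLOR_BGR2HSV)
rr,cc=np.indices(d.shape); near=np.hypot(rr-158,cc-275)<52
m=near&(hsv[...,1]<60)&(hsv[...,2]>150)&(W[...,2]>.05); m=cv2.morphologyEx(m.astype(np.uint8),cv2.MORPH_OPEN,np.ones((3,3)))
P=W[m>0]; print(len(P),"z",np.percentile(P[:,2],[5,25,50,75,95]))
blk=(hsv[...,0]>100)&(hsv[...,0]<125)&(hsv[...,1]>150)&(np.hypot(rr-158,cc-275)<100)&(rr<205)&(W[...,2]>.045); B=W[blk]; print("block z",np.percentile(B[:,2],[25,50,75]))
c,_=max((cv2.minEnclosingCircle(k),len(k)) for k in cv2.findContours(m,0,1)[0]) if 0 else (None,None)
k=max(cv2.findContours(m,cv2.RETR_EXTERNAL,cv2.CHAIN_APPROX_NONE)[0],key=len)[:,0]
z=np.median(P[:,2])
w=np.array([ray((y,x),i,T,z) for x,y in k])
A=np.c_[2*w[:,:2],np.ones(len(w))]; s=np.linalg.lstsq(A,(w[:,:2]**2).sum(1),rcond=None)[0]; print("circle",s[:2],np.sqrt(s[2]+s[0]**2+s[1]**2))
st([s[0],s[1],.355])
E
```

```text
2263 z [0.05905416 0.05996972 0.06048103 0.06095929 0.06167229]
block z [0.0555255  0.05599373 0.0564763 ]
circle [ 0.53473776 -0.14680044] 0.030809074533973125
t 6.3 p [ 0.5146 -0.1804  0.3549] r 0.545 th -0.337 yaw -0.615 tilt [-0.     -0.0004] F [-0.5  0.3 -1. ] j7 -0.1 w 0.0467
d [39.  -2.9 -0.1]
```

```bash
python3 -m inch '[{"dx":20,"dy":-2,"dz":0,"rx":0,"ry":0,"rz":0},{"dx":19,"dy":-1,"dz":0,"rx":0,"ry":0,"rz":0},{"dx":0,"dy":0,"dz":25,"rx":0,"ry":0,"rz":0},{"dx":0,"dy":0,"dz":25,"rx":0,"ry":0,"rz":0},{"dx":0,"dy":0,"dz":10,"rx":0,"ry":0,"rz":0}]'
python3 -m inch '[{"dx":0,"dy":0,"dz":0,"rx":0,"ry":0,"rz":0},{"dx":0,"dy":0,"dz":0,"rx":0,"ry":0,"rz":0},{"dx":0,"dy":0,"dz":0,"rx":0,"ry":0,"rz":0},{"dx":0,"dy":0,"dz":0,"rx":0,"ry":0,"rz":0},{"dx":0,"dy":0,"dz":0,"rx":0,"ry":0,"rz":0}]'
python3 - <<'E'
from h import *
st([.5347,-.1468,.275])
p,d,i,T=cam("wrist");cv2.imwrite("pics/w3.png",p)
E
```

```text
time: 6.92
tool_pos: [0.5356, -0.1437, 0.2932]
ee_rot: [-2.785, -1.451, 0.003]
force: [-0.2, 0.6, -2.0]
gripper_width: 0.0464
finger_force: 61.9
time: 7.55
tool_pos: [0.5353, -0.1453, 0.2949]
ee_rot: [2.787, 1.449, 0.001]
force: [-0.7, -0.4, -2.4]
gripper_width: 0.0463
finger_force: 61.9
t 7.55 p [ 0.5353 -0.1453  0.2949] r 0.555 th -0.265 yaw -0.612 tilt [0.0003 0.0001] F [-0.7 -0.4 -2.4] j7 -0.12 w 0.0463
d [-1.6  0.4 19.9]
```

View pics/w3.png

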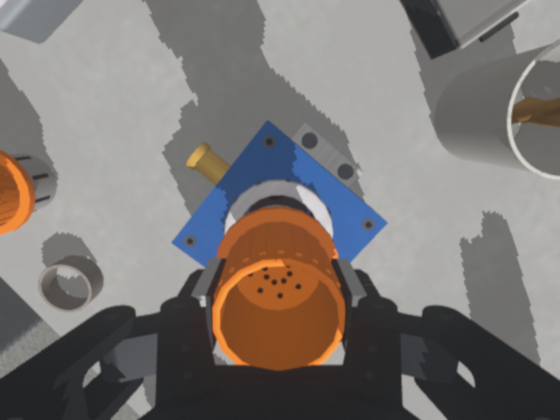

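The cup (centre column about 279) lines up with the ring (225–332). I'll enter straight down to just above the shoes, then start twisting.

```bash
python3 -m inch '[{"dx":-0.5,"dy":0,"dz":7,"rx":0,"ry":0,"rz":0},{"dx":0,"dy":0,"dz":6,"rx":0,"ry":0,"rz":0},{"dx":0,"dy":0,"dz":0,"rx":0,"ry":0,"rz":0.1},{"dx":0,"dy":0,"dz":0.7,"rx":0,"ry":0,"rz":0.18},{"dx":0,"dy":0,"dz":0.7,"rx":0,"ry":0,"rz":0.18}]'
python3 -c "
from h import *
st()"
```

```text
time: 8.22
tool_pos: [0.5348, -0.1456, 0.2797]
ee_rot: [-3.046, -0.766, 0.001]
force: [1.5, 0.1, -0.4]
gripper_width: 0.0463
finger_force: 61.9
t 8.22 p [ 0.5348 -0.1456  0.2797] r 0.554 th -0.266 yaw -1.078 tilt [-0.0006  0.    ] F [ 1.5  0.1 -0.4] j7 -0.52 w 0.0463
```

```bash
python3 -m inch '[{"dx":0,"dy":0,"dz":0,"rx":0,"ry":0,"rz":-0.15},{"dx":0,"dy":0,"dz":0.7,"rx":0,"ry":0,"rz":-0.18},{"dx":0,"dy":0,"dz":0.7,"rx":0,"ry":0,"rz":-0.18},{"dx":0,"dy":0,"dz":0.7,"rx":0,"ry":0,"rz":-0.18},{"dx":0,"dy":0,"dz":0.7,"rx":0,"ry":0,"rz":-0.18}]'
python3 -c "
from h import *
st()
print(arm.observe()['wrist_torque'])"
```

```text
time: 8.85
tool_pos: [0.5348, -0.1456, 0.2769]
ee_rot: [-2.428, -1.993, 0.001]
force: [-0.8, 0.0, -1.8]
gripper_width: 0.0465
finger_force: 62.0
t 8.85 p [ 0.5348 -0.1456  0.2769] r 0.554 th -0.266 yaw -0.196 tilt [-0.0008 -0.    ] F [-0.8  0.  -1.8] j7 0.27 w 0.0465
[-0.02340271 -0.03658241  0.01410896]
```

```bash
python3 -m inch '[{"dx":0,"dy":0,"dz":0.4,"rx":0,"ry":0,"rz":0.17},{"dx":0,"dy":0,"dz":0.7,"rx":0,"ry":0,"rz":0.18},{"dx":0,"dy":0,"dz":0.7,"rx":0,"ry":0,"rz":0.18},{"dx":0,"dy":0,"dz":0.7,"rx":0,"ry":0,"rz":0.18},{"dx":0,"dy":0,"dz":0.7,"rx":0,"ry":0,"rz":0.18}]'
python3 -c "
from h import *
st()
print(arm.observe()['wrist_torque'])"
```

```text
time: 9.48
tool_pos: [0.535, -0.1463, 0.2742]
ee_rot: [3.053, 0.735, 0.0]
force: [0.4, -1.2, -1.8]
gripper_width: 0.0465
finger_force: 61.8
t 9.47 p [ 0.535  -0.1463  0.2742] r 0.555 th -0.267 yaw -1.098 tilt [ 0.0005 -0.0013] F [ 0.4 -1.2 -1.8] j7 -0.54 w 0.0465
[-0.14270464 -0.07237695 -0.00424977]
```

```bash
python3 -m inch '[{"dx":0,"dy":0,"dz":0.7,"rx":0,"ry":0,"rz":0.18},{"dx":0,"dy":0,"dz":0.7,"rx":0,"ry":0,"rz":0.18},{"dx":0,"dy":0,"dz":0.7,"rx":0,"ry":0,"rz":0.18},{"dx":0,"dy":0,"dz":0.7,"rx":0,"ry":0,"rz":0.18},{"dx":0,"dy":0,"dz":0.7,"rx":0,"ry":0,"rz":0.18}]'
python3 -c "
from h import *
st()
print(arm.observe()['wrist_torque'])"
```

```text
time: 10.1
tool_pos: [0.535, -0.1467, 0.272]
ee_rot: [3.069, -0.665, 0.002]
force: [-6.7, -0.7, 15.2]
gripper_width: 0.0462
finger_force: 62.1
t 10.1 p [ 0.535  -0.1467  0.272 ] r 0.555 th -0.268 yaw -1.998 tilt [ 0.0007 -0.0013] F [-6.7 -0.7 15.2] j7 -1.31 w 0.0462
[-0.08463113  1.64304666  0.59743196]
```

```bash
python3 -m inch '[{"dx":-0.5,"dy":0,"dz":0,"rx":0,"ry":0,"rz":-0.18},{"dx":0,"dy":0,"dz":0.5,"rx":0,"ry":0,"rz":-0.18},{"dx":0,"dy":0,"dz":0.5,"rx":0,"ry":0,"rz":-0.18},{"dx":0,"dy":0,"dz":0.6,"rx":0,"ry":0,"rz":-0.18},{"dx":0,"dy":0,"dz":0.6,"rx":0,"ry":0,"rz":-0.18}]'
python3 -c "
from h import *
st()
print(arm.observe()['wrist_torque'])"
```

```text
time: 10.72
tool_pos: [0.5353, -0.1468, 0.2705]
ee_rot: [3.049, 0.75, 0.006]
force: [-2.2, 0.1, 12.9]
gripper_width: 0.0464
finger_force: 66.0
t 10.72 p [ 0.5353 -0.1468  0.2705] r 0.555 th -0.268 yaw -1.088 tilt [ 0.0042 -0.0009] F [-2.2  0.1 12.9] j7 -0.53 w 0.0464
[-0.11187299  0.34484569 -0.85765416]
```

```bash
python3 -m inch '[{"dx":0,"dy":0,"dz":0.6,"rx":0,"ry":0,"rz":-0.18},{"dx":0,"dy":0,"dz":0.6,"rx":0,"ry":0,"rz":-0.18},{"dx":0,"dy":0,"dz":0.6,"rx":0,"ry":0,"rz":-0.18},{"dx":0,"dy":0,"dz":0.6,"rx":0,"ry":0,"rz":-0.18},{"dx":0,"dy":0,"dz":0.6,"rx":0,"ry":0,"rz":-0.18}]'
python3 -c "
from h import *
st()
print(arm.observe()['wrist_torque'])"
```

```text
time: 11.35
tool_pos: [0.5353, -0.1458, 0.2666]
ee_rot: [2.418, 2.002, 0.004]
force: [-0.3, 0.5, 6.1]
gripper_width: 0.0466
finger_force: 65.1
t 11.35 p [ 0.5353 -0.1458  0.2666] r 0.555 th -0.266 yaw -0.188 tilt [0.0033 0.0001] F [-0.3  0.5  6.1] j7 0.28 w 0.0466
[ 0.32102832 -0.09972378 -0.90729687]
```

```bash
python3 -m inch '[{"dx":0,"dy":0,"dz":0.7,"rx":0,"ry":0,"rz":-0.18},{"dx":0,"dy":0,"dz":0.7,"rx":0,"ry":0,"rz":-0.18},{"dx":0,"dy":0,"dz":0.7,"rx":0,"ry":0,"rz":-0.18},{"dx":0,"dy":0,"dz":0.7,"rx":0,"ry":0,"rz":-0.18},{"dx":0,"dy":0,"dz":0.7,"rx":0,"ry":0,"rz":-0.18}]'
python3 -c "
from h import *
st()
print(arm.observe()['wrist_torque'])"
```

```text
time: 11.98
tool_pos: [0.5351, -0.1453, 0.2628]
ee_rot: [1.306, 2.855, 0.003]
force: [-0.3, 1.8, 5.5]
gripper_width: 0.0467
finger_force: 64.8
t 11.97 p [ 0.5351 -0.1453  0.2628] r 0.554 th -0.265 yaw 0.713 tilt [0.0021 0.001 ] F [-0.3  1.8  5.5] j7 1.1 w 0.0467
[ 0.57418838  0.25050154 -0.90233927]
```

```bash
python3 -m inch '[{"dx":0,"dy":0,"dz":0,"rx":0,"ry":0,"rz":0.18},{"dx":0,"dy":0,"dz":0.5,"rx":0,"ry":0,"rz":0.18},{"dx":0,"dy":0,"dz":0.7,"rx":0,"ry":0,"rz":0.18},{"dx":0,"dy":0,"dz":0.7,"rx":0,"ry":0,"rz":0.18},{"dx":0,"dy":0,"dz":0.7,"rx":0,"ry":0,"rz":0.18}]'
python3 -c "
from h import *
st()
print(arm.observe()['wrist_torque'])"
```

```text
time: 12.6
tool_pos: [0.5353, -0.1458, 0.2603]
ee_rot: [2.427, 1.991, 0.002]
force: [-0.2, -1.7, 4.4]
gripper_width: 0.0463
finger_force: 62.2
t 12.6 p [ 0.5353 -0.1458  0.2603] r 0.555 th -0.266 yaw -0.196 tilt [ 0.0024 -0.0012] F [-0.2 -1.7  4.4] j7 0.27 w 0.0463
[-0.46408079 -0.09959988  0.88985904]
```

```bash
python3 -m inch '[{"dx":0,"dy":0,"dz":0.7,"rx":0,"ry":0,"rz":0.18},{"dx":0,"dy":0,"dz":0.7,"rx":0,"ry":0,"rz":0.18},{"dx":0,"dy":0,"dz":0.7,"rx":0,"ry":0,"rz":0.18},{"dx":0,"dy":0,"dz":0.7,"rx":0,"ry":0,"rz":0.18},{"dx":0,"dy":0,"dz":0.7,"rx":0,"ry":0,"rz":0.18}]'
python3 -c "
from h import *
st()
print(arm.observe()['wrist_torque'])"
```

```text
time: 13.22
tool_pos: [0.5351, -0.1461, 0.257]
ee_rot: [3.052, 0.737, 0.003]
force: [-1.4, -2.4, 6.5]
gripper_width: 0.0464
finger_force: 62.2
t 13.22 p [ 0.5351 -0.1461  0.257 ] r 0.555 th -0.266 yaw -1.097 tilt [ 0.0021 -0.0016] F [-1.4 -2.4  6.5] j7 -0.53 w 0.0464
[-0.52411339  0.30476911  0.92458012]
```

```bash
python3 -m inch '[{"dx":0,"dy":0,"dz":0.7,"rx":0,"ry":0,"rz":0.18},{"dx":0,"dy":0,"dz":0.7,"rx":0,"ry":0,"rz":0.18},{"dx":0,"dy":0,"dz":0.7,"rx":0,"ry":0,"rz":0.18},{"dx":0,"dy":0,"dz":0.7,"rx":0,"ry":0,"rz":0.18},{"dx":0,"dy":0,"dz":0.7,"rx":0,"ry":0,"rz":0.18}]'
python3 -c "
from h import *
st()
print(arm.observe()['wrist_torque'])"
```

```text
time: 13.85
tool_pos: [0.5346, -0.1461, 0.2531]
ee_rot: [3.069, -0.664, 0.001]
force: [-2.8, -1.7, 5.9]
gripper_width: 0.0465
finger_force: 61.9
t 13.85 p [ 0.5346 -0.1461  0.2531] r 0.554 th -0.267 yaw -1.997 tilt [ 0.0005 -0.0016] F [-2.8 -1.7  5.9] j7 -1.3 w 0.0465
[-0.40893097  0.73245498  1.01191844]
```

```bash
python3 -m inch '[{"dx":0,"dy":0,"dz":0,"rx":0,"ry":0,"rz":-0.18},{"dx":0,"dy":0,"dz":0.6,"rx":0,"ry":0,"rz":-0.18},{"dx":0,"dy":0,"dz":0.7,"rx":0,"ry":0,"rz":-0.18},{"dx":0,"dy":0,"dz":0.7,"rx":0,"ry":0,"rz":-0.18},{"dx":0,"dy":0,"dz":0.7,"rx":0,"ry":0,"rz":-0.18}]'
python3 -c "
from h import *
st()"
```

```text
time: 14.48
tool_pos: [0.5351, -0.1464, 0.2506]
ee_rot: [3.049, 0.75, 0.004]
force: [0.6, -0.8, 4.2]
gripper_width: 0.0458
finger_force: 66.9
t 14.47 p [ 0.5351 -0.1464  0.2506] r 0.555 th -0.267 yaw -1.088 tilt [ 0.0028 -0.0009] F [ 0.6 -0.8  4.2] j7 -0.52 w 0.0458
```

```bash
python3 -m inch '[{"dx":0,"dy":0,"dz":0.5,"rx":0,"ry":0,"rz":-0.18},{"dx":0,"dy":0,"dz":0.5,"rx":0,"ry":0,"rz":-0.18},{"dx":0,"dy":0,"dz":0.4,"rx":0,"ry":0,"rz":-0.18},{"dx":0,"dy":0,"dz":0.4,"rx":0,"ry":0,"rz":-0.18},{"dx":0,"dy":0,"dz":0.4,"rx":0,"ry":0,"rz":-0.18}]'
python3 -c "
from h import *
st()"
```

```text
time: 15.1
tool_pos: [0.5352, -0.1457, 0.2482]
ee_rot: [2.419, 2.002, 0.003]
force: [2.0, 0.8, 3.4]
gripper_width: 0.0464
finger_force: 66.8
t 15.1 p [ 0.5352 -0.1457  0.2482] r 0.555 th -0.266 yaw -0.188 tilt [0.0028 0.0001] F [2.  0.8 3.4] j7 0.28 w 0.0464
```

```bash
python3 -m inch '[{"dx":0,"dy":0,"dz":0.3,"rx":0,"ry":0,"rz":-0.18},{"dx":0,"dy":0,"dz":0.3,"rx":0,"ry":0,"rz":-0.18},{"dx":0,"dy":0,"dz":0.3,"rx":0,"ry":0,"rz":-0.18},{"dx":0,"dy":0,"dz":0.3,"rx":0,"ry":0,"rz":-0.18},{"dx":0,"dy":0,"dz":0.3,"rx":0,"ry":0,"rz":-0.18}]'
python3 -c "
from h import *
st()"
```

```text
time: 15.72
tool_pos: [0.5352, -0.1461, 0.2473]
ee_rot: [1.308, 2.853, 0.003]
force: [-0.9, -0.7, 9.9]
gripper_width: 0.0465
finger_force: 67.3
t 15.72 p [ 0.5352 -0.1461  0.2473] r 0.555 th -0.266 yaw 0.711 tilt [0.0031 0.0004] F [-0.9 -0.7  9.9] j7 1.1 w 0.0465
```

```bash
python3 -m inch '[{"dx":0,"dy":0,"dz":0,"rx":0,"ry":0,"rz":0.18},{"dx":0,"dy":0,"dz":0.3,"rx":0,"ry":0,"rz":0.18},{"dx":0,"dy":0,"dz":0.3,"rx":0,"ry":0,"rz":0.18},{"dx":0,"dy":0,"dz":0.3,"rx":0,"ry":0,"rz":0.18},{"dx":0,"dy":0,"dz":0.3,"rx":0,"ry":0,"rz":0.18}]'
python3 -c "
from h import *
st()"
```

```text
time: 16.35
tool_pos: [0.5354, -0.1456, 0.2467]
ee_rot: [2.426, 1.992, 0.003]
force: [-5.0, 1.3, 16.7]
gripper_width: 0.046
finger_force: 59.7
t 16.35 p [ 0.5354 -0.1456  0.2467] r 0.555 th -0.266 yaw -0.196 tilt [ 0.0029 -0.0003] F [-5.   1.3 16.7] j7 0.27 w 0.046
```

The force is rising and the sinking has slowed near the predicted 0.246. One more small twist should confirm it has bottomed out.

```bash
python3 -m inch '[{"dx":0,"dy":0,"dz":0.2,"rx":0,"ry":0,"rz":0.18},{"dx":0,"dy":0,"dz":0.2,"rx":0,"ry":0,"rz":0.18},{"dx":0,"dy":0,"dz":0.1,"rx":0,"ry":0,"rz":0.18},{"dx":0,"dy":0,"dz":0,"rx":0,"ry":0,"rz":0.18},{"dx":0,"dy":0,"dz":0,"rx":0,"ry":0,"rz":0}]'
python3 -c "
from h import *
st()
p,d,i,T=cam('scene'); cv2.imwrite('pics/s4.png',cv2.resize(p[150:260,260:380],None,fx=5,fy=5,interpolation=cv2.INTER_CUBIC))
st()"
```

```text
time: 16.98
tool_pos: [0.5354, -0.146, 0.2467]
ee_rot: [2.974, 1.011, 0.005]
force: [-6.5, 3.7, 23.3]
gripper_width: 0.0462
finger_force: 64.4
t 16.98 p [ 0.5354 -0.146   0.2467] r 0.555 th -0.266 yaw -0.916 tilt [0.0033 0.    ] F [-6.5  3.7 23.3] j7 -0.37 w 0.0462
t 17.02 p [ 0.5353 -0.1462  0.2467] r 0.555 th -0.267 yaw -0.914 tilt [0.0035 0.    ] F [-6.5  3.  22.9] j7 -0.36 w 0.0465
```

View pics/s4.png

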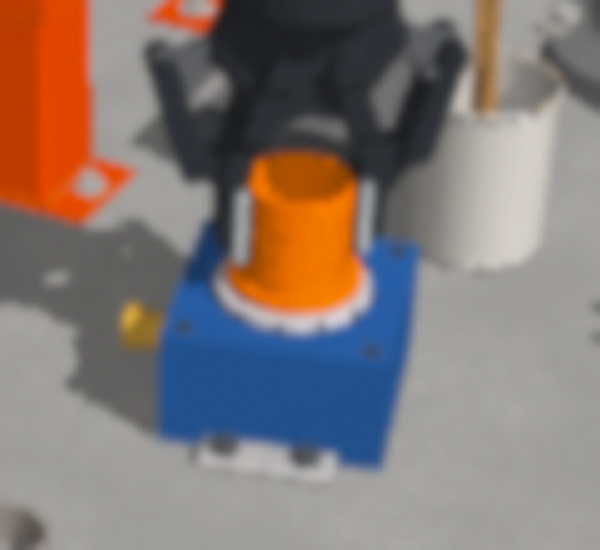

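It is seated: the collar at crop (300,300) lies on the white ring, z stayed at 0.2467 and the push rose to 23 N. I'll release and rise.

```bash
python3 -m inch '[{"dx":0,"dy":0,"dz":0,"rx":0,"ry":0,"rz":0},{"dx":0,"dy":0,"dz":0,"rx":0,"ry":0,"rz":0},{"dx":0,"dy":0,"dz":0,"rx":0,"ry":0,"rz":0},{"dx":0,"dy":0,"dz":0,"rx":0,"ry":0,"rz":0},{"dx":0,"dy":0,"dz":0,"rx":0,"ry":0,"rz":0}]' 85
python3 -m inch '[{"dx":0,"dy":0,"dz":-15,"rx":0,"ry":0,"rz":0},{"dx":0,"dy":0,"dz":-30,"rx":0,"ry":0,"rz":0},{"dx":0,"dy":0,"dz":-40,"rx":0,"ry":0,"rz":0},{"dx":0,"dy":0,"dz":-40,"rx":0,"ry":0,"rz":0},{"dx":0,"dy":0,"dz":0,"rx":0,"ry":0,"rz":0}]'
python3 - <<'E'
from h import *
st([.4992,.149,.33],.29)
p,d,i,T=cam("wrist"); W=cloud(d,i,T); W[d<=0]=np.nan
m=(np.hypot(W[...,0]-.535,W[...,1]+.1455)<.05)&(W[...,2]>.105)&(W[...,2]<.12); P=W[m]
h,e=np.histogram(W[np.hypot(W[...,0]-.535,W[...,1]+.1455)<.04][:,2],bins=np.arange(.04,.13,.003)); print([(round(a,3),b) for a,b in zip(e,h) if b>20])
print(P.mean(0), cv2.minEnclosingCircle(P[:,:2].astype(np.float32)))
E
```

```text
time: 17.65
tool_pos: [0.5345, -0.1455, 0.2442]
ee_rot: [2.973, 1.016, -0.001]
force: [-0.5, 0.9, -0.1]
gripper_width: 0.0853
finger_force: 0.0
time: 18.27
tool_pos: [0.5352, -0.1464, 0.3736]
ee_rot: [2.97, 1.015, 0.009]
force: [0.2, -0.6, -0.2]
gripper_width: 0.0847
finger_force: 0.0
t 18.27 p [ 0.5352 -0.1464  0.3736] r 0.555 th -0.267 yaw -0.913 tilt [ 0.0066 -0.0006] F [ 0.2 -0.6 -0.2] j7 -0.46 w 0.0847
d [ 152.1 -255.9   43.2]
rz -1.203
[(np.float64(0.052), np.int64(82)), (np.float64(0.055), np.int64(1109)), (np.float64(0.058), np.int64(655)), (np.float64(0.061), np.int64(190)), (np.float64(0.064), np.int64(532)), (np.float64(0.067), np.int64(1651)), (np.float64(0.07), np.int64(115)), (np.float64(0.073), np.int64(91)), (np.float64(0.076), np.int64(105)), (np.float64(0.079), np.int64(95)), (np.float64(0.082), np.int64(98)), (np.float64(0.085), np.int64(102)), (np.float64(0.088), np.int64(110)), (np.float64(0.091), np.int64(108)), (np.float64(0.094), np.int64(125)), (np.float64(0.097), np.int64(125)), (np.float64(0.1), np.int64(128)), (np.float64(0.103), np.int64(144)), (np.float64(0.106), np.int64(184)), (np.float64(0.109), np.int64(687)), (np.float64(0.112), np.int64(168))]
[ 0.53632537 -0.14581727  0.11034609] ((0.5363994240760803, -0.14609141647815704), 0.024729035794734955)
```

The rim is at 0.111, which matches a flush seat of 0.0605 + 0.051. Next I go to the yellow button with the fingers shut.

```bash
python3 -m inch '[{"dx":30,"dy":-51,"dz":0,"rx":0,"ry":0,"rz":0},{"dx":30,"dy":-51,"dz":0,"rx":0,"ry":0,"rz":0},{"dx":30,"dy":-51,"dz":0,"rx":0,"ry":0,"rz":0},{"dx":30,"dy":-51,"dz":0,"rx":0,"ry":0,"rz":0},{"dx":30,"dy":-51,"dz":0,"rx":0,"ry":0,"rz":0}]' 0
python3 -m inch '[{"dx":0,"dy":0,"dz":0,"rx":0,"ry":0,"rz":0},{"dx":0,"dy":0,"dz":0,"rx":0,"ry":0,"rz":0},{"dx":0,"dy":0,"dz":0,"rx":0,"ry":0,"rz":0},{"dx":0,"dy":0,"dz":0,"rx":0,"ry":0,"rz":0},{"dx":0,"dy":0,"dz":0,"rx":0,"ry":0,"rz":0}]'
python3 - <<'E'
from h import *
st()
p,d,i,T=cam("wrist"); cv2.imwrite("pics/w5.png",p); W=cloud(d,i,T); W[d<=0]=np.nan
hsv=cv2.cvtColor(p,cv2.COLOR_BGR2HSV)
for n,(a,b),g in [("yellow",(18,34),(.499,.149)),("green",(45,90),(.495,.203))]:
    m=(hsv[...,0]>=a)&(hsv[...,0]<=b)&(hsv[...,1]>90)&(W[...,2]>.055)&(np.hypot(W[...,0]-g[0],W[...,1]-g[1])<.03); P=W[m]
    print(n,m.sum(),P[:,2].mean(),cv2.minEnclosingCircle(P[:,:2].astype(np.float32))); c=cv2.minEnclosingCircle(P[:,:2].astype(np.float32))[0]
    st([c[0],c[1],.245])
E
```

```text
time: 18.95
tool_pos: [0.4961, 0.1498, 0.3688]
ee_rot: [-2.972, -1.016, 0.002]
force: [1.3, -0.4, 0.6]
gripper_width: -0.0001
finger_force: 0.0
time: 19.58
tool_pos: [0.4972, 0.1473, 0.3694]
ee_rot: [-2.973, -1.014, -0.0]
force: [0.3, -0.1, 0.8]
gripper_width: 0.0001
finger_force: 0.0
t 19.57 p [0.4972 0.1473 0.3694] r 0.519 th 0.288 yaw -0.913 tilt [0.     0.0001] F [ 0.3 -0.1  0.8] j7 -1.1 w 0.0001
yellow 825 0.06198563974024091 ((0.4992048740386963, 0.14704814553260803), 0.013915212824940681)
t 19.62 p [0.4971 0.1475 0.3694] r 0.519 th 0.288 yaw -0.913 tilt [-0.0001  0.    ] F [ 0.  -0.4 -0.9] j7 -1.1 w -0.0
d [  1.4   1.6 124.4]
green 882 0.06212482880555545 ((0.49479711055755615, 0.20172862708568573), 0.014004356227815151)
t 19.62 p [0.4971 0.1475 0.3694] r 0.519 th 0.288 yaw -0.913 tilt [-0.0001  0.    ] F [ 0.  -0.4 -0.9] j7 -1.1 w -0.0
d [ 31.3 -44.4 124.4]
```

View pics/w5.png

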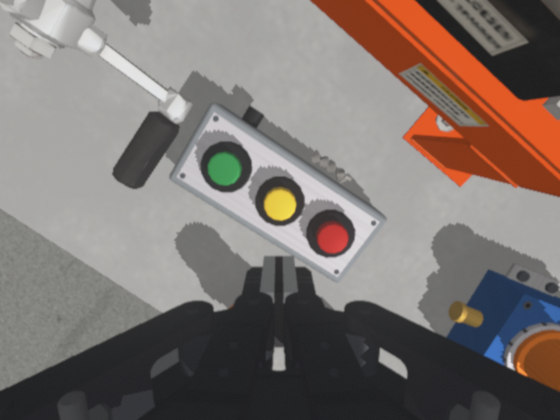

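The picture shows yellow at (280,204), between green (226,167) and red (333,237), with the shut fingertips clear. I'll descend onto yellow.

```bash
python3 -m inch '[{"dx":1.5,"dy":1.5,"dz":40,"rx":0,"ry":0,"rz":0},{"dx":0,"dy":0,"dz":40,"rx":0,"ry":0,"rz":0},{"dx":0,"dy":0,"dz":30,"rx":0,"ry":0,"rz":0},{"dx":0,"dy":0,"dz":14,"rx":0,"ry":0,"rz":0},{"dx":0,"dy":0,"dz":0,"rx":0,"ry":0,"rz":0}]'
python3 -m inch '[{"dx":0,"dy":0,"dz":5,"rx":0,"ry":0,"rz":0},{"dx":0,"dy":0,"dz":4,"rx":0,"ry":0,"rz":0},{"dx":0,"dy":0,"dz":3,"rx":0,"ry":0,"rz":0},{"dx":0,"dy":0,"dz":3,"rx":0,"ry":0,"rz":0},{"dx":0,"dy":0,"dz":0,"rx":0,"ry":0,"rz":0}]'
python3 -c "
from h import *
st()"
```

```text
time: 20.25
tool_pos: [0.4991, 0.1476, 0.2451]
ee_rot: [2.972, 1.016, -0.002]
force: [0.2, 0.4, 0.1]
gripper_width: -0.0001
finger_force: 0.0
time: 20.88
tool_pos: [0.4994, 0.148, 0.2307]
ee_rot: [-2.972, -1.016, -0.002]
force: [0.4, 1.2, 3.6]
gripper_width: 0.0003
finger_force: 2.2
t 20.88 p [0.4994 0.148  0.2307] r 0.521 th 0.288 yaw -0.912 tilt [0.0009 0.0005] F [0.4 1.2 3.6] j7 -0.97 w 0.0003
```

Force is 3.6 N, so it's part-way. I'll push to the stop.

```bash
python3 -m inch '[{"dx":0,"dy":0,"dz":1,"rx":0,"ry":0,"rz":0},{"dx":0,"dy":0,"dz":0.7,"rx":0,"ry":0,"rz":0},{"dx":0,"dy":0,"dz":0.5,"rx":0,"ry":0,"rz":0},{"dx":0,"dy":0,"dz":0,"rx":0,"ry":0,"rz":0},{"dx":0,"dy":0,"dz":0,"rx":0,"ry":0,"rz":0}]'
python3 -c "
from h import *
st()"
```

```text
time: 21.5
tool_pos: [0.4996, 0.1478, 0.2298]
ee_rot: [-2.972, -1.016, -0.002]
force: [-5.6, -0.9, 20.4]
gripper_width: 0.0002
finger_force: 10.3
t 21.5 p [0.4996 0.1478 0.2298] r 0.521 th 0.288 yaw -0.912 tilt [0.0008 0.0016] F [-5.6 -0.9 20.4] j7 -0.97 w 0.0002
```

```bash
python3 -m inch '[{"dx":0,"dy":0,"dz":-20,"rx":0,"ry":0,"rz":0},{"dx":0,"dy":0,"dz":-40,"rx":0,"ry":0,"rz":0},{"dx":15,"dy":-23,"dz":0,"rx":0,"ry":0,"rz":0},{"dx":14,"dy":-22.5,"dz":0,"rx":0,"ry":0,"rz":0},{"dx":0,"dy":0,"dz":0,"rx":0,"ry":0,"rz":0}]'
python3 - <<'E'
from h import *
st([.4948,.2017,.245])
p,d,i,T=cam("top"); W=cloud(d,i,T); W[d<=0]=np.nan
for n,g in dict(yellow=(.4992,.149),red=(.5037,.094)).items():
    m=np.hypot(W[...,0]-g[0],W[...,1]-g[1])<.011; print(n,np.nanmedian(W[m][:,2]))
m=np.hypot(W[...,0]-.495,W[...,1]-.202)<.075; print("zmax nearby (incl. gripper)",np.sort(W[m][:,2][W[m][:,2]<.13])[-5:])
E
```

```text
time: 22.12
tool_pos: [0.4933, 0.2038, 0.2876]
ee_rot: [-2.97, -1.022, 0.002]
force: [0.7, -0.4, -0.6]
gripper_width: -0.0002
finger_force: 0.0
t 22.12 p [0.4933 0.2038 0.2876] r 0.534 th 0.392 yaw -0.908 tilt [-0.0014 -0.0001] F [ 0.7 -0.4 -0.6] j7 -1.12 w -0.0002
d [-0.1  2.6 42.6]
yellow 0.4886373318686834
red 0.06323712928797598
zmax nearby (incl. gripper) [0.1285003  0.12853904 0.129094   0.12922737 0.12963459]
```

```bash
python3 -m inch '[{"dx":0,"dy":2,"dz":20,"rx":0,"ry":0,"rz":0},{"dx":0,"dy":0,"dz":20,"rx":0,"ry":0,"rz":0},{"dx":0,"dy":0,"dz":2,"rx":0,"ry":0,"rz":0},{"dx":0,"dy":0,"dz":0,"rx":0,"ry":0,"rz":0},{"dx":0,"dy":0,"dz":0,"rx":0,"ry":0,"rz":0}]'
python3 -c "
from h import *
st([.4948,.2017,.2305])"
```

```text
time: 22.8
tool_pos: [0.4958, 0.1997, 0.247]
ee_rot: [-2.973, -1.016, -0.002]
force: [-0.0, -0.2, 0.9]
gripper_width: 0.0
finger_force: 0.0
t 22.8 p [0.4958 0.1997 0.247 ] r 0.534 th 0.383 yaw -0.912 tilt [0.0009 0.0005] F [-0.  -0.2  0.9] j7 -1.08 w 0.0
d [ 0.4 -2.2 16.5]
```

```bash
python3 -m inch '[{"dx":0,"dy":-2,"dz":7,"rx":0,"ry":0,"rz":0},{"dx":0,"dy":0,"dz":4,"rx":0,"ry":0,"rz":0},{"dx":0,"dy":0,"dz":3,"rx":0,"ry":0,"rz":0},{"dx":0,"dy":0,"dz":2.5,"rx":0,"ry":0,"rz":0},{"dx":0,"dy":0,"dz":0,"rx":0,"ry":0,"rz":0}]'
python3 -m inch '[{"dx":0,"dy":0,"dz":1,"rx":0,"ry":0,"rz":0},{"dx":0,"dy":0,"dz":0.7,"rx":0,"ry":0,"rz":0},{"dx":0,"dy":0,"dz":0.5,"rx":0,"ry":0,"rz":0},{"dx":0,"dy":0,"dz":0,"rx":0,"ry":0,"rz":0},{"dx":0,"dy":0,"dz":0,"rx":0,"ry":0,"rz":0}]'
python3 -c "
from h import *
st()"
```

```text
time: 23.42
tool_pos: [0.4941, 0.2018, 0.23]
ee_rot: [-2.972, -1.016, 0.0]
force: [-4.5, 0.7, 6.9]
gripper_width: -0.0003
finger_force: 3.8
time: 24.05
tool_pos: [0.4943, 0.2016, 0.2296]
ee_rot: [-2.97, -1.016, 0.0]
force: [-12.3, -2.1, 30.0]
gripper_width: 0.0006
finger_force: 14.7
t 24.05 p [0.4943 0.2016 0.2296] r 0.534 th 0.387 yaw -0.912 tilt [-0.0009  0.0023] F [-12.3  -2.1  30. ] j7 -1.07 w 0.0006
```

```bash
python3 -m inch '[{"dx":0,"dy":0,"dz":-20,"rx":0,"ry":0,"rz":0},{"dx":0,"dy":0,"dz":-40,"rx":0,"ry":0,"rz":0},{"dx":0,"dy":0,"dz":-50,"rx":0,"ry":0,"rz":0},{"dx":0,"dy":0,"dz":-50,"rx":0,"ry":0,"rz":0},{"dx":0,"dy":0,"dz":0,"rx":0,"ry":0,"rz":0}]'
python3 - <<'E'
from h import *
st()
p,d,i,T=cam("scene"); q=cam("wrist")[0]
cv2.imwrite("pics/f.png",np.hstack([cv2.resize(p[130:330,160:360],(400,400)),cv2.resize(q,(400,300)).repeat(1,0) if 0 else cv2.copyMakeBorder(cv2.resize(q,(400,300)),0,100,0,0,0)]))
E
```

```text
time: 24.68
tool_pos: [0.4955, 0.2011, 0.3912]
ee_rot: [-2.972, -1.015, -0.011]
force: [-0.2, 0.2, -0.4]
gripper_width: -0.0003
finger_force: 0.0
t 24.68 p [0.4955 0.2011 0.3912] r 0.535 th 0.386 yaw -0.913 tilt [0.006  0.0037] F [-0.2  0.2 -0.4] j7 -1.19 w -0.0003
```

View pics/f.png

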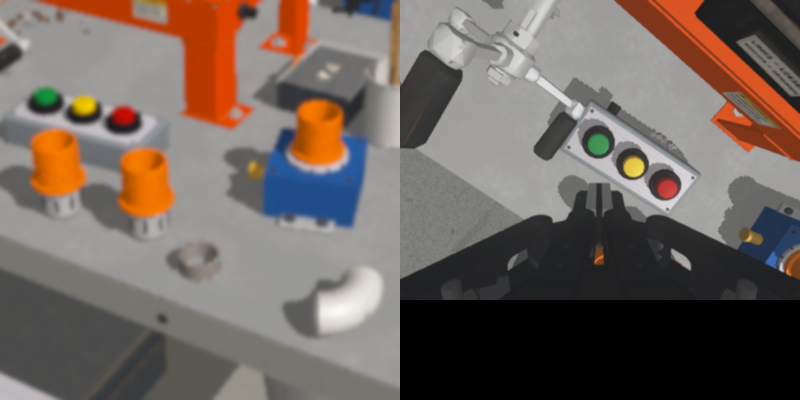

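The cup sits flush in the socket at (320,135), all three buttons are up at (45–125,100), and the elbow, ring and other cups are where they were. Handing in.

```bash
python3 -c "
from station import arm
print(arm.sign_off())"
```

```text
the job is handed in; nothing more can be done
None
```

I twisted the strainer cup down until its collar sat flush on the stop ring, pressing at about 23 N, and let go; I then pressed and released the yellow prime button and the green start button fully, left the red button and the pipe pieces alone, and handed in at about 25 s.

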